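Pump up the rinse-water air tank and gauge both valves

ROBOT

A 7-joint arm with a two-finger parallel gripper is mounted at the origin on the work surface. World frame = base frame: x ahead of the robot, y to its left, z up, the work surface at z = 0. Lengths are in m, angles in rad, forces in N, time in s.
With the tool pointing down it reaches from about 0.4 to 0.85 m from the base axis. Payload 10.4 kg.
Tool frame: the origin (TCP) lies midway between the tips of the shut fingers; the grasp point (between the pads) lies r.grip_point_offset behind it (r.grip_point_offset is the distance from the TCP to the grasp point, in m); z points along the fingers, y is the line along which they close (so a half turn about z gives the same grasp; the last joint's range is limited). The gripper opens to 87 mm and grips with 3 to 60 N. Pads are 19 mm wide; open, the fingers measure 117 mm over their backs; the gripper's body (75 mm by 190 mm) begins 51 mm behind the grasp point.
Start: joints at [-1.344, 0.332, -0.065, 1.46, 0.022, 1.35, -0.088], TCP at [0.154, 0.606, 0.223] pointing down, gripper open.
Joint ranges: [-2.6, 2.6], [-0.5, 2.12], [-1.47, 1.34], [0.16, 2.42], [-1.27, 4.41], [0.06, 2.06], [-2.6, 2.6]. Speed limits (rad/s): [2.22, 2.22, 2.79, 2.79, 3.14, 3.14, 3.14].

INTERFACE

Orientations are given as a unit quaternion [x, y, z, w].
In Python, from bench import r gives the robot as it stands.
- The arm moves only by the tool play_rows, never from a script. Its arguments are lists of equal length, an entry for each row: "claw": the closure, from 0 (fully open) to 1 (shut); "delta_pos": the shift along the tool's x, y, z scaled (see below), a list of three; "delta_rot": the turn, a rotation vector about the tool's x, y, z scaled (see below), a list of three. A call has 1 to 8 rows; each row shifts and turns the commanded pose from where the row before left it, along the tool's axes as they then stand; what a row does not reach is not made up. The controller multiplies each number of a shift by 200 mm and each number of a turn by pi rad. A row lasts 1/10 s, in which the tool goes at most 50 mm and 8.59 degrees, less where a joint would pass 70% of its speed; a pose out of reach is approached as far as the arm can. A call with a number of a shift or a turn outside -1 to 1 is refused whole. A call with a gripper value outside its range is refused whole. The fingers move at their own pace and stop on an object; "squeeze" is the grip in N (left out, the last holds). Time passes only in rows, so rows that do not move let the fingers close. It gives the time, the measured TCP pose, the force, the opening and the grip force at its end, in the units of the state.
- r.read_state(): the state, without advancing time (a new reading comes with each control period).
- r.camera(name): name is "scene" or "top" or "wrist"; returns a dict with "pixels" (480x640x3 uint8, red, green, blue), "camera_matrix" (3x3 intrinsics, pixels), "cam_to_world" (4x4, takes a point from camera to world coordinates); the wrist camera has in their place "hand_eye" (4x4, takes a point from camera to tool coordinates, whose origin is the TCP and whose axes are the flange's). Camera axes: x right, y up, looking along -z (the intrinsics and any distortion apply to the point x, -y, -z); pixel columns grow to the right and rows downward; lengths in m; the calibration is good to about 2 mm. The wrist camera is an equidistant fisheye: a pixel r from the principal point sees the ray r / f radians off the axis. A picture is of the moment at which its call begins: read the wrist's pose just before it. There is no depth.
- r.close_job(): hands the job in; it is judged then, once.
The state is a dict: "time": time; "joint_positions": joint angles; "joint_vel": joint speeds; "joint_torque": joint torques, N m; "ee_pos": TCP position; "eef_rot": TCP orientation; "ft_force": force on the tool from outside, world axes, zero at the start; "torque": the same for the moment, N m; "width": finger opening in m; "grip_force": force on a finger pad.
Only numpy, scipy, OpenCV 4.12 (cv2) and the standard library are available. Lean on these libraries where they do the work, as an engineer would, in place of code of your own. Each camera call takes 0.05 s, during which the arm holds its last target. There are 200 camera calls.

TASK

Pressurise the rinse tank at the washing-up board: work the pump's red lever through three full strokes, each all the way down to its stop and then all the way back up. Then take the pressure gauge out of the orange cup of the utensil carousel and press its tip, square to the leaning face, onto the sprung pad of the blue test valve and then of the yellow one, holding each pad pressed in for about half a second. Hang the gauge back upright in the orange cup, let go, and leave the mug, the soap bottle and the jar where they stand.

Things in the scene. Friction and masses are not known exactly. Their poses are not given: they have to be found in the camera images.
- pump: lever air pump, fixed to the board. Origin on the board in the lever's middle plane; x points away from the robot to the tank, z up. Grey base plate 12 mm thick spans x -60..160, y -125..125 mm. Green tank (96 mm thick, 216 mm long, lying along y) centred at x 105, z 75 mm. Lever hinge at x 35, z 105 mm; the lever points to -x
- pump_lever (a joint): the lever's angle, rad: 0 = fully up (sprung, it returns here by itself), 0.62 = fully down at its stop. At 0 the lever rises 0.55 rad above level towards -x of the pump; at 0.55 it is level. Holding it down takes about 7 N (top) to 15 N (bottom) at the grip; it returns in about 1 s when let go
- lever_grip (a point): centre of the lever's red cross grip: a round bar 26 mm thick, 80 mm long along the pump's y, at the lever's end, 170 mm from the hinge; it stands about 194 mm above the board when up and 93 mm when down. Turns with the lever
- lever_hinge (a point): the lever's hinge axis (along the pump's y), 105 mm above the board
- valve_blue_pad (a joint): travel of the blue valve's sprung steel pad, m: 0 = out, 0.006 = fully in (about 6 N; 2 N to start it)
- valve_yellow_pad (a joint): travel of the yellow valve's sprung pad, m: as for the blue one
- valve_blue_face (a point): centre of the outer face of the blue valve's steel pad (24 mm across, 8 mm out of a blue collar 36 mm across), 93 mm above the board. Its z axis points straight out of the face: up, leaning 0.61 rad (35 deg) from vertical to the pump's -x. Moves in with the pad. The brass valves stand 105 mm either side of the lever; which side is blue varies
- valve_yellow_face (a point): the same for the yellow valve
- carousel: utensil carousel, 166 mm across: grey foot (origin under its middle, on the board) and a white turning tray with stiff rotation. It carries the orange gauge cup and, in three white cups 55 mm from its axis, a wooden spoon (top at 236 mm, straight across from the orange cup) and two forks (tops at 213 mm, 117 deg either side of the orange cup)
- gauge_cup (a point): centre of the mouth of the orange cup, 55 mm from the carousel's axis and 110 mm above the board; the cup is 44 mm wide outside, 36 mm inside and 80 mm deep. Its x axis points outward from the carousel's axis
- gauge: pressure gauge, round about its z axis (120 g). Origin at the underside of its steel collar (48 mm across, 6 mm thick), which rests on the orange cup's rim at gauge_cup. Above it a black round grip 25 mm thick, z 6 to 62 mm; below it a cone that centres in the cup and a stem 12 mm thick to the red tip at z -80 mm. Starts upright in the cup
- gauge_tip (a point): the flat end of the gauge's stem, on its axis, 80 mm below the gauge's origin
- mug: blue ceramic mug, 76 mm wide and 85 mm high, loose; origin under its middle
- soap: green soap bottle, 62 mm wide and 190 mm high, loose; origin under its middle
- jar: amber jar, 42 mm wide and 90 mm high, loose; origin under its middle
Not all that is in view belongs to the job. Leave any purple look-alike of the gauge alone.

How it is judged:
By the outcome, as a careful person would: the job done as asked, in the order asked, and still so for the second after the job is handed in, with the robot touching nothing.
It also fails if it takes over 72 s, if anything falls off the work surface, if the arm or the gripper's body presses on something with over 40 N, if the wrist force passes 120 N, or if a joint passes its speed limit or range.

## Working session

There is one attempt and no reset: what is moved stays moved. The work goes in short steps, Python scripts to look and compute and a tool call to move; the robot and the scene stay as the last step left them, time stands still between calls to the robot, and variables do not carry over. Pictures are saved under pics/ and viewed, at most 10 in all, crops included, and the job is handed in when it is done.

Besides the shell and the picture viewer there is one more tool, called after "Request:" as a command line: name --argument value ..., lists and objects as JSON in quotes. play_rows: Moves the arm, as the interface text tells. Shifts and turns lie within -1 to 1; 1 stands for 200 mm of shift or pi rad of turn. Its arguments: {"type":"object","properties":{"claw":{"type":"array"},"delta_pos":{"type":"array"},"delta_rot":{"type":"array"},"squeeze":{"type":"number"}},"required":["claw","delta_pos","delta_rot"]}

```bash
ls; mkdir -p pics; python3 - <<'E'
from bench import r
import cv2,json,numpy as np
s=r.read_state();print({k:np.round(v,4).tolist() for k,v in s.items()},r.grip_point_offset)
for n in("scene","top"):
    c=r.camera(n);cv2.imwrite(f"pics/{n}0.png",c["pixels"][...,::-1]);print(n,np.round(c["camera_matrix"],2).tolist(),np.round(c["cam_to_world"],4).tolist(),c.keys())
E
```

```text
pics
{'time': 0.0, 'joint_positions': [-1.3436, 0.3329, -0.0647, 1.4609, 0.0216, 1.3499, -0.0885], 'joint_vel': [0.0004, 0.0008, 0.0012, -0.0006, -0.0002, -0.0015, 0.0005], 'joint_torque': [-0.0001, -62.3236, 0.0246, -38.9907, -0.0613, 0.0395, 0.0001], 'ee_pos': [0.1544, 0.6052, 0.2218], 'eef_rot': [0.1246, 0.9922, -0.0007, -0.0001], 'ft_force': [0.195, -0.0962, 0.5375], 'torque': [0.0071, -0.0132, 0.0569], 'grip_force': 0.0, 'width': 0.0867} 0.0187
scene [[456.92, 0.0, 319.61], [0.0, 456.92, 236.95], [0.0, 0.0, 1.0]] [[-0.1481, -0.6283, 0.7637, 1.3151], [0.9887, -0.0769, 0.1285, 0.1381], [-0.022, 0.7742, 0.6326, 0.7274], [0.0, 0.0, 0.0, 1.0]] dict_keys(['pixels', 'camera_matrix', 'cam_to_world'])
top [[436.74, 0.0, 325.79], [0.0, 436.74, 246.29], [0.0, 0.0, 1.0]] [[-0.0069, 0.996, -0.0886, 0.5378], [-1.0, -0.0071, -0.0023, 0.0041], [-0.0029, 0.0886, 0.9961, 0.9255], [0.0, 0.0, 0.0, 1.0]] dict_keys(['pixels', 'camera_matrix', 'cam_to_world'])
```

View pics/scene0.png

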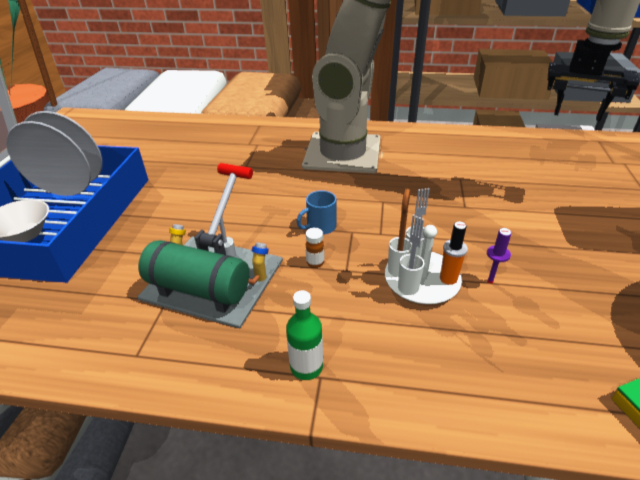

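View pics/top0.png

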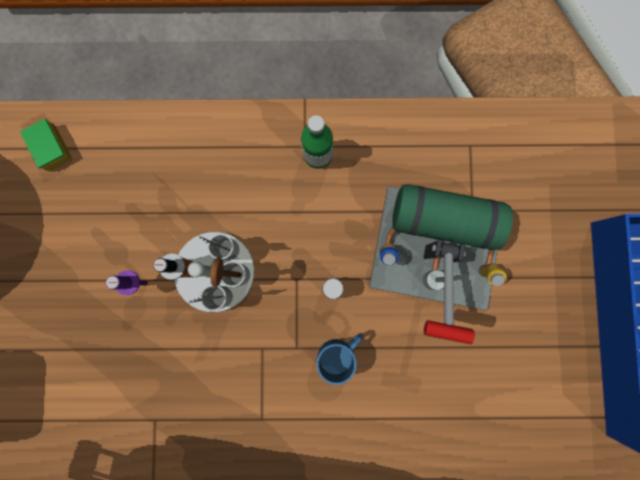

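The scene view (640x480) shows:
- the pump's red grip at (235,171)
- the blue valve at (260,250) and the yellow valve at (177,230)
- the gauge's black grip at (458,235), above the orange cup at (452,262)

The top view shows:
- the grip at (449,332)
- the blue valve at (389,257) and the yellow valve at (497,274)
- the gauge at (172,265)

Three things could be taken for the gauge:
- black grip with a steel collar in the orange cup: scene (458,235), top (172,265). This is the one I choose.
- purple look-alike: scene (502,245), top (125,283)
- white-headed utensil on the carousel: scene (430,235), top (198,268)

I'll check the choice in one close-up composite.

```bash
python3 - <<'E'
import cv2,numpy as np
t=cv2.imread("pics/top0.png");s=cv2.imread("pics/scene0.png")
f=lambda im,x,y,w,h:cv2.resize(im[y:y+h,x:x+w],(400,300),interpolation=cv2.INTER_CUBIC)
a=np.vstack([np.hstack([f(t,100,210,160,120),f(t,365,240,160,120)]),np.hstack([f(s,380,180,160,120),f(s,140,160,160,120)])])
cv2.imwrite("pics/comp.png",a)
for n,im in(("top",t),("scene",s)):
    h=cv2.cvtColor(im,cv2.COLOR_BGR2HSV)
    for nm,lo,hi in(("red",(0,200,90),(4,255,255)),("orange",(5,220,120),(14,255,255)),("blue",(108,150,60),(122,255,255)),("yel",(20,170,120),(32,255,255))):
        k,l,st,ce=cv2.connectedComponentsWithStats(cv2.inRange(h,lo,hi))
        print(n,nm,[(st[i].tolist(),ce[i].round(1).tolist()) for i in range(1,k) if 40<st[i,4]<1500])
E
```

```text
top red [([425, 322, 49, 21, 650], [449.0, 332.0])]
top orange []
top blue [([381, 248, 17, 12, 90], [389.3, 251.9])]
top yel [([488, 268, 19, 13, 89], [496.3, 272.4])]
scene red [([218, 163, 35, 15, 336], [235.2, 170.0])]
scene orange [([442, 256, 22, 28, 387], [452.0, 269.1])]
scene blue [([578, 0, 14, 12, 104], [585.7, 3.8]), ([252, 247, 16, 7, 78], [259.7, 250.3])]
scene yel [([169, 227, 16, 17, 163], [176.4, 234.9]), ([253, 254, 13, 26, 174], [259.8, 264.6]), ([617, 392, 23, 23, 51], [628.2, 402.6])]
```

View pics/comp.png

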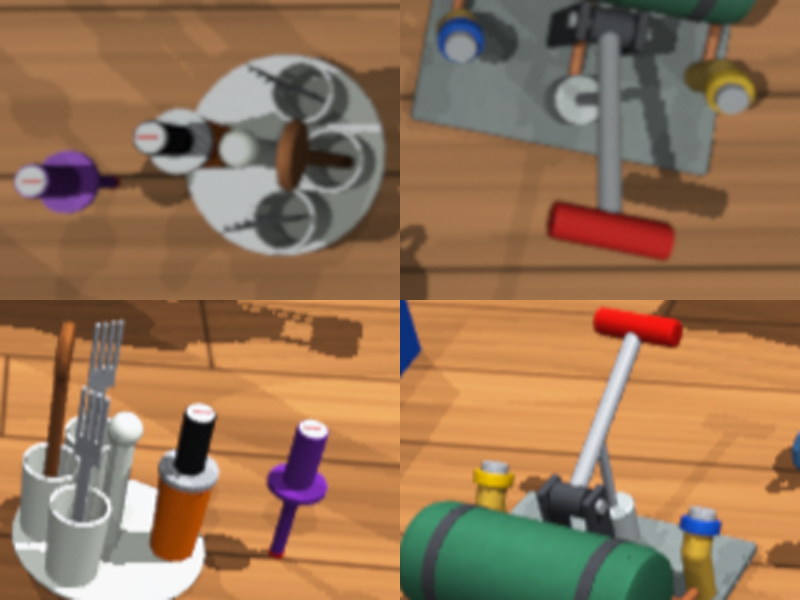

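The composite (scale 2.5) confirms the choice: the black grip with white top and steel collar sits in the orange cup, and the purple one stands apart. Its top is at top (159.6,264.8) and scene (460.8,224.4). The pads are at top (389.4,258.4) for blue and (498.2,279.2) for yellow.

```bash
cat > h.py <<'E'
from bench import r
import numpy as np
from scipy.spatial.transform import Rotation as R
def ray(c,p):
    K,T=c["camera_matrix"],c["cam_to_world"]
    d=np.linalg.inv(K)@[p[0],p[1],1];d=T[:3,:3]@(d*[1,-1,-1]);return T[:3,3],d/np.linalg.norm(d)
def tri(rays):
    A=0;b=0
    for o,d in rays:
        M=np.eye(3)-np.outer(d,d);A=A+M;b=b+M@o
    x=np.linalg.solve(A,b);return x,[np.linalg.norm(np.cross(d,x-o)) for o,d in rays]
def st():
    s=r.read_state();return s,np.array(s["ee_pos"]),R.from_quat(s["eef_rot"])
E
python3 - <<'E'
from h import *
t=r.camera("top");s=r.camera("scene")
for n,a,b in(("gtop",(159.6,264.8),(460.8,224.4)),("collar",(172,266.8),(455.2,248.4)),("blue",(389.4,258.4),(260.4,246.4)),("yel",(498.2,279.2),(178,226.4)),("grip",(449,332),(235.2,170)),("gripL",(427,327.2),(250.5,173)),("gripR",(472,336.3),(220,167.3)),("knob",(195.2,269.2),(430,231.2)),("soaptop",(316,123),(302,299)),("jartop",(333,289),(314.5,233))):
    x,e=tri([ray(t,a),ray(s,b)]);print(n,x.round(4),np.round(e,4))
_,p,q=st();print(q.as_matrix().round(3))
w=r.camera("wrist");print(w["camera_matrix"],w["hand_eye"].round(3).tolist())
E
```

```text
gtop [0.5747 0.2938 0.1734] [0.0011 0.0011]
collar [0.5739 0.2939 0.1108] [0.0005 0.0005]
blue [ 0.5882 -0.1158  0.0856] [0.0004 0.0004]
yel [ 0.5466 -0.3212  0.0896] [0.001 0.001]
grip [ 0.4594 -0.1956  0.1953] [0.0007 0.0007]
gripL [ 0.4672 -0.1588  0.1948] [0.0016 0.0016]
gripR [ 0.4522 -0.2334  0.1956] [0.0004 0.0004]
knob [0.5678 0.2394 0.1459] [0. 0.]
soaptop [0.8199 0.0223 0.1847] [0.0008 0.0008]
jartop [ 0.5302 -0.0062  0.0874] [0.0009 0.0009]
[[-0.969  0.247 -0.   ]
 [ 0.247  0.969 -0.001]
 [-0.    -0.001 -1.   ]]
[[371.64829954   0.         318.66588951]
 [  0.         371.64829954 237.16196789]
 [  0.           0.           1.        ]] [[-0.001, 0.967, 0.253, 0.069], [1.0, 0.001, -0.001, 0.0], [-0.001, 0.253, -0.967, -0.162], [0.0, 0.0, 0.0, 1.0]]
```

Measurements check out:
- Pads are 210 mm apart, grip z is 0.195, collar z is 0.111, and the gauge top is at 0.173.
- Pump yaw is about -0.2 and its origin about (0.567, -0.218).

I'll go to a pose above the lever with tool y along pump x.

```bash
cat >> h.py <<'E'
from scipy.spatial.transform import Slerp
yaw=-0.2
PX=np.array([np.cos(yaw),np.sin(yaw),0]);PY=np.array([-np.sin(yaw),np.cos(yaw),0]);Z=np.array([0,0,1.])
def ori(tilt=0): # tool y along pump x, tool x along pump y; tilt forward
    z=np.sin(tilt)*PX-np.cos(tilt)*Z; return R.from_matrix(np.column_stack([PY,np.cross(z,PY),z]))
def plan(wps,p=None,q=None):
    s,p0,q0=st(); p=p0 if p is None else p; q=q0 if q is None else q; P=[];D=[]
    for tp,tq,n in wps:
        S=Slerp([0,1],R.concatenate([q,tq]));a=p
        for i in range(1,n+1):
            x=a+(np.array(tp)-a)*i/n; k=S(i/n)
            P.append(np.round(q.inv().apply(x-p)/.2,3).tolist());d=np.round((q.inv()*k).as_rotvec()/np.pi,4)
            D.append(d.tolist())
            p=p+q.apply(np.array(P[-1])*.2);q=q*R.from_rotvec(d*np.pi)
    for i in range(0,len(P),8): print("pos",P[i:i+8],"\nrot",D[i:i+8])
def show():
    s,p,q=st();print(round(s["time"],2),p.round(4),"axis z",q.as_matrix()[:,2].round(3),"y",q.as_matrix()[:,1].round(3),"F",np.round(s["ft_force"],1),"w",round(s["width"],4),round(s["grip_force"],1))
E
python3 -c "
from h import *
o=ori()
s,p,q=st()
A=np.array([.42,.25,.30]);S=Slerp([0,1],R.concatenate([q,o]))
plan([(A,S(.9),10),([.459,-.196,.25],o,10),])"
```

```text
pos [[-0.173, -0.139, -0.039], [-0.19, -0.115, -0.039], [-0.203, -0.088, -0.038], [-0.214, -0.058, -0.039], [-0.22, -0.03, -0.039], [-0.222, 0.002, -0.039], [-0.22, 0.031, -0.039], [-0.213, 0.061, -0.039]] 
rot [[-0.0, 0.0, 0.0436], [-0.0, 0.0, 0.0435], [-0.0, 0.0001, 0.0436], [-0.0001, -0.0, 0.0436], [0.0, -0.0, 0.0436], [0.0, -0.0, 0.0435], [-0.0, 0.0, 0.0436], [-0.0, 0.0, 0.0436]]
pos [[-0.203, 0.089, -0.039], [-0.189, 0.117, -0.039], [-0.222, 0.03, 0.025], [-0.221, 0.034, 0.025], [-0.221, 0.036, 0.025], [-0.22, 0.041, 0.025], [-0.22, 0.043, 0.025], [-0.218, 0.047, 0.025]] 
rot [[-0.0, 0.0, 0.0435], [-0.0, 0.0001, 0.0436], [-0.0, -0.0, 0.0048], [-0.0, -0.0, 0.0049], [-0.0, -0.0, 0.0048], [-0.0, -0.0, 0.0049], [-0.0, -0.0, 0.0048], [-0.0, -0.0, 0.0049]]
pos [[-0.218, 0.05, 0.025], [-0.218, 0.054, 0.025], [-0.216, 0.057, 0.025], [-0.216, 0.06, 0.025]] 
rot [[-0.0, -0.0, 0.0048], [-0.0, -0.0, 0.0048], [-0.0001, -0.0, 0.0049], [0.0, -0.0, 0.0048]]
```

Request:
play_rows --claw '[1,1,1,1,1,1,1,1]' --delta_pos '[[-0.173,-0.139,-0.039],[-0.19,-0.115,-0.039],[-0.203,-0.088,-0.039],[-0.214,-0.058,-0.039],[-0.22,-0.03,-0.039],[-0.222,0.002,-0.039],[-0.22,0.031,-0.039],[-0.213,0.061,-0.039]]' --delta_rot '[[0,0,0.0436],[0,0,0.0436],[0,0,0.0436],[0,0,0.0436],[0,0,0.0436],[0,0,0.0436],[0,0,0.0436],[0,0,0.0436]]' --squeeze 40

```text
time: 1.05
ee_pos: [0.3676, 0.3195, 0.2854]
eef_rot: [0.625, 0.78, 0.0, -0.0]
ft_force: [0.7, -0.0, -0.2]
width: 0.0309
grip_force: 0.0
```

Request:
play_rows --claw '[1,1,1,1,1,1,1,1]' --delta_pos '[[-0.203,0.089,-0.039],[-0.189,0.117,-0.039],[-0.222,0.03,0.025],[-0.221,0.034,0.025],[-0.221,0.036,0.025],[-0.22,0.041,0.025],[-0.22,0.043,0.025],[-0.218,0.047,0.025]]' --delta_rot '[[0,0,0.0436],[0,0,0.0436],[0,0,0.005],[0,0,0.005],[0,0,0.005],[0,0,0.005],[0,0,0.005],[0,0,0.005]]'

```text
time: 1.85
ee_pos: [0.4424, -0.0194, 0.2704]
eef_rot: [0.756, 0.655, 0.0, -0.0]
ft_force: [1.5, -0.1, 0.9]
width: 0.0006
grip_force: 0.0
```

Request:
play_rows --claw '[1,1,1,1,1,1]' --delta_pos '[[-0.218,0.05,0.025],[-0.218,0.054,0.025],[-0.216,0.057,0.025],[-0.216,0.06,0.025],[0,0,0],[0,0,0]]' --delta_rot '[[0,0,0.005],[0,0,0.005],[0,0,0.005],[0,0,0.005],[0,0,0],[0,0,0]]'

```text
time: 2.45
ee_pos: [0.4572, -0.1967, 0.2503]
eef_rot: [0.777, 0.63, -0.0, -0.0]
ft_force: [1.3, 1.2, 0.3]
width: 0.0003
grip_force: 0.0
```

```bash
python3 -c "
from h import *
import cv2
show()
s,p,q=st()
w=r.camera('wrist');cv2.imwrite('pics/w1.png',w['pixels'][...,::-1])
o=ori()
G=np.array([.4594,-.1956,0])
print('to above grip');plan([(G+[0,0,.225],o,2)])
"
```

```text
2.45 [ 0.4572 -0.1967  0.2503] axis z [-0.001 -0.    -1.   ] y [ 0.978 -0.207 -0.001] F [1.3 1.2 0.3] w 0.0003 0.0
to above grip
pos [[0.001, 0.005, 0.063], [0.001, 0.004, 0.064]] 
rot [[-0.0001, -0.0, -0.0009], [-0.0001, -0.0001, -0.0009]]
```

View pics/w1.png

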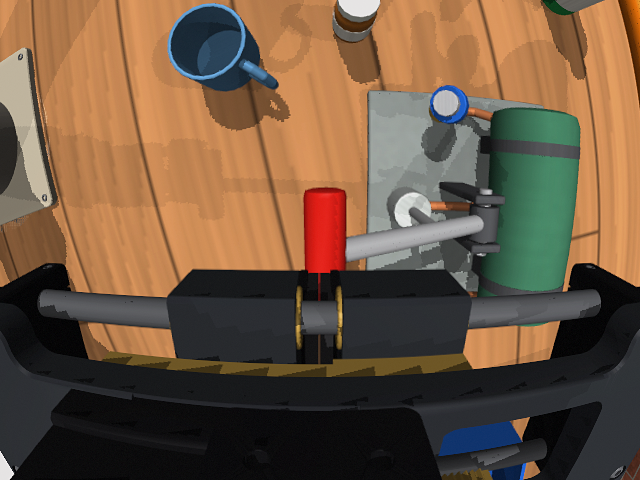

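The wrist view shows the red bar under the closed fingertips at (325,230), with the lever shaft running to the hinge and the blue pad at (449,104). The tool is centred, so I'll start stroke 1.

Request:
play_rows --claw '[1,1,1,1,1,1,1,1]' --delta_pos '[[0.001,0.008,0.095],[0.001,0.008,0.095],[0,-0.02,0.055],[0,-0.02,0.055],[0,-0.02,0.055],[0,-0.02,0.055],[0,-0.02,0.055],[0,-0.01,0.055]]' --delta_rot '[[0,0,0],[0,0,0],[0,0,0],[0,0,0],[0,0,0],[0,0,0],[0,0,0],[0,0,0]]'

```text
time: 3.3
ee_pos: [0.4382, -0.1902, 0.1467]
eef_rot: [0.775, 0.631, 0.0, -0.001]
ft_force: [-8.0, 2.2, 13.5]
width: 0.0006
grip_force: 6.7
```

Request:
play_rows --claw '[1,1,1,1,1,1,1]' --delta_pos '[[0,-0.005,0.055],[0,-0.005,0.055],[0,0,0.055],[0,0,0.05],[0,0,0.025],[0,0,0],[0,0,0]]' --delta_rot '[[0,0,0],[0,0,0],[0,0,0],[0,0,0],[0,0,0],[0,0,0],[0,0,0]]'

```text
time: 4.0
ee_pos: [0.4364, -0.1899, 0.1031]
eef_rot: [0.776, 0.631, 0.001, -0.004]
ft_force: [-39.9, 13.5, 92.4]
width: 0.0002
grip_force: 46.6
```

```bash
python3 -c "
from h import *
import cv2
show()
w=r.camera('wrist');s=r.camera('scene')
cv2.imwrite('pics/w2.png',np.hstack([cv2.resize(w['pixels'],(400,300)),cv2.resize(s['pixels'][140:320,100:340],(400,300))])[...,::-1])
"
```

```text
4.0 [ 0.4364 -0.1899  0.1031] axis z [-0.004  0.007 -1.   ] y [ 0.979 -0.203 -0.005] F [-39.9  13.5  92.4] w 0.0002 46.6
```

View pics/w2.png

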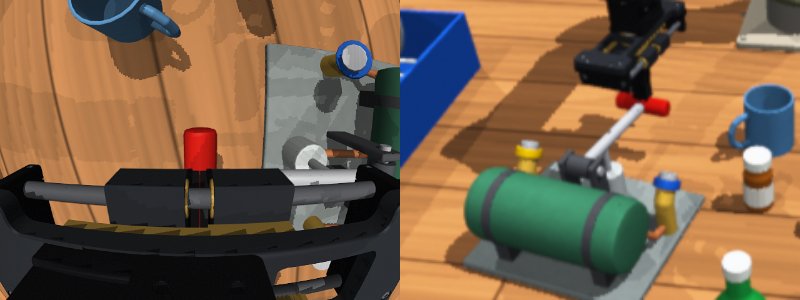

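At the stop: bar level and force 92 N, so the lever is firmly down. The stop is at TCP z 0.103, and next time I'll overshoot less. Now up, then stroke 2.

Request:
play_rows --claw '[1,1,1,1,1,1,1,1]' --delta_pos '[[0,0,-0.06],[0,0,-0.06],[0,0.005,-0.06],[0,0.005,-0.06],[0,0.01,-0.06],[0,0.02,-0.06],[0,0.02,-0.06],[0,0.02,-0.06]]' --delta_rot '[[0,0,0],[0,0,0],[0,0,0],[0,0,0],[0,0,0],[0,0,0],[0,0,0],[0,0,0]]'

```text
time: 4.9
ee_pos: [0.4531, -0.1944, 0.1953]
eef_rot: [0.776, 0.631, -0.0, -0.0]
ft_force: [1.9, 0.9, 1.2]
width: 0.0006
grip_force: 0.9
```

Request:
play_rows --claw '[1,1,1,1,1,1,1,1]' --delta_pos '[[0,0.02,-0.06],[0,0.02,-0.06],[0,0,0],[0,0,0],[0,0,0],[0,0,0],[0,0,0],[0,0,0]]' --delta_rot '[[0,0,0],[0,0,0],[0,0,0],[0,0,0],[0,0,0],[0,0,0],[0,0,0],[0,0,0]]'

```text
time: 5.7
ee_pos: [0.4606, -0.1963, 0.2183]
eef_rot: [0.776, 0.631, -0.0, -0.0]
ft_force: [0.5, 0.2, 0.1]
width: 0.0002
grip_force: 0.0
```

```bash
python3 -c "
from h import *
import cv2
show()
s=r.camera('scene');t=r.camera('top')
for im in (s,t):
    h=cv2.cvtColor(im['pixels'],cv2.COLOR_RGB2HSV);k,l,a,c=cv2.connectedComponentsWithStats(cv2.inRange(h,(0,200,90),(4,255,255)));print([(a[i].tolist(),c[i].round(1)) for i in range(1,k) if a[i,4]>40])
"
```

```text
5.7 [ 0.4606 -0.1963  0.2183] axis z [-0.  0. -1.] y [ 0.979 -0.204 -0.   ] F [0.5 0.2 0.1] w 0.0002 0.0
[([217, 163, 36, 15, 328], array([234.7, 170. ]))]
[([425, 322, 21, 16, 256], array([434.7, 329.5]))]
```

Lever is back fully up: the red blob sits at the same pixel as at the start. Strokes 2 and 3 follow.

Request:
play_rows --claw '[1,1,1,1,1,1,1,1]' --delta_pos '[[0,0,0.06],[0,-0.02,0.06],[0,-0.02,0.06],[0,-0.02,0.06],[0,-0.02,0.06],[0,-0.02,0.06],[0,-0.01,0.06],[0,-0.005,0.06]]' --delta_rot '[[0,0,0],[0,0,0],[0,0,0],[0,0,0],[0,0,0],[0,0,0],[0,0,0],[0,0,0]]'

```text
time: 6.6
ee_pos: [0.4366, -0.1915, 0.1216]
eef_rot: [0.776, 0.631, -0.001, -0.001]
ft_force: [-9.6, 2.3, 13.1]
width: 0.0003
grip_force: 6.8
```

Request:
play_rows --claw '[1,1,1,1,1]' --delta_pos '[[0,-0.005,0.055],[0,0,0.04],[0,0,0.0125],[0,0,0],[0,0,0]]' --delta_rot '[[0,0,0],[0,0,0],[0,0,0],[0,0,0],[0,0,0]]'

```text
time: 7.1
ee_pos: [0.4361, -0.1915, 0.1038]
eef_rot: [0.776, 0.63, 0.0, -0.003]
ft_force: [-32.0, 10.9, 72.3]
width: 0.0002
grip_force: 37.6
```

Request:
play_rows --claw '[1,1,1,1,1,1,1,1]' --delta_pos '[[0,0,-0.06],[0,0,-0.06],[0,0.005,-0.06],[0,0.005,-0.06],[0,0.01,-0.06],[0,0.02,-0.06],[0,0.02,-0.06],[0,0.02,-0.06]]' --delta_rot '[[0,0,0],[0,0,0],[0,0,0],[0,0,0],[0,0,0],[0,0,0],[0,0,0],[0,0,0]]'

```text
time: 7.9
ee_pos: [0.453, -0.1946, 0.1975]
eef_rot: [0.776, 0.631, -0.0, -0.0]
ft_force: [1.2, -0.6, 2.4]
width: 0.001
grip_force: 0.8
```

Request:
play_rows --claw '[1,1,1,1,1,1,1,1]' --delta_pos '[[0,0.02,-0.06],[0,0.02,-0.0475],[0,0,0],[0,0,0],[0,0,0],[0,0,0],[0,0,0],[0,0,0]]' --delta_rot '[[0,0,0],[0,0,0],[0,0,0],[0,0,0],[0,0,0],[0,0,0],[0,0,0],[0,0,0]]'

```text
time: 8.7
ee_pos: [0.4606, -0.1963, 0.2183]
eef_rot: [0.776, 0.631, -0.0, -0.0]
ft_force: [0.1, -0.4, 0.2]
width: 0.0006
grip_force: 0.0
```

Request:
play_rows --claw '[1,1,1,1,1,1,1,1]' --delta_pos '[[0,0,0.06],[0,-0.02,0.06],[0,-0.02,0.06],[0,-0.02,0.06],[0,-0.02,0.06],[0,-0.02,0.06],[0,-0.01,0.06],[0,-0.005,0.06]]' --delta_rot '[[0,0,0],[0,0,0],[0,0,0],[0,0,0],[0,0,0],[0,0,0],[0,0,0],[0,0,0]]'

```text
time: 9.5
ee_pos: [0.4366, -0.1914, 0.1216]
eef_rot: [0.776, 0.631, -0.001, -0.001]
ft_force: [-8.4, 1.7, 13.1]
width: 0.0004
grip_force: 6.8
```

Request:
play_rows --claw '[1,1,1,1,1]' --delta_pos '[[0,-0.005,0.055],[0,0,0.04],[0,0,0.0125],[0,0,0],[0,0,0]]' --delta_rot '[[0,0,0],[0,0,0],[0,0,0],[0,0,0],[0,0,0]]'

```text
time: 10.0
ee_pos: [0.4361, -0.1914, 0.1038]
eef_rot: [0.776, 0.63, 0.0, -0.003]
ft_force: [-31.7, 11.7, 73.5]
width: 0.0005
grip_force: 37.7
```

Request:
play_rows --claw '[1,1,1,1,1,1,1,1]' --delta_pos '[[0,0,-0.06],[0,0,-0.06],[0,0.005,-0.06],[0,0.005,-0.06],[0,0.01,-0.06],[0,0.02,-0.06],[0,0.02,-0.06],[0,0.02,-0.06]]' --delta_rot '[[0,0,0],[0,0,0],[0,0,0],[0,0,0],[0,0,0],[0,0,0],[0,0,0],[0,0,0]]'

```text
time: 10.8
ee_pos: [0.453, -0.1946, 0.1975]
eef_rot: [0.776, 0.631, -0.0, -0.0]
ft_force: [0.9, -1.0, 1.6]
width: 0.0005
grip_force: 0.8
```

Request:
play_rows --claw '[1,1,1,1,1,1,1,1]' --delta_pos '[[0,0.02,-0.06],[0,0.02,-0.06],[0,0,0],[0,0,0],[0,0,0],[0,0,0],[0,0,0],[0,0,-0.1]]' --delta_rot '[[0,0,0],[0,0,0],[0,0,0],[0,0,0],[0,0,0],[0,0,0],[0,0,0],[0,0,0]]'

```text
time: 11.6
ee_pos: [0.4594, -0.1958, 0.2393]
eef_rot: [0.776, 0.631, -0.001, -0.001]
ft_force: [0.0, 0.8, 0.2]
width: 0.0006
grip_force: 0.0
```

```bash
python3 -c "
from h import *
import cv2
show()
s=r.camera('scene')
for im in (s,):
    h=cv2.cvtColor(im['pixels'],cv2.COLOR_RGB2HSV);k,l,a,c=cv2.connectedComponentsWithStats(cv2.inRange(h,(0,200,90),(4,255,255)));print([(a[i].tolist(),c[i].round(1)) for i in range(1,k) if a[i,4]>40])
# wrist rays of the blue pad from w1 pose for check
T=np.array(r.camera('wrist')['hand_eye']);p=np.array([.4572,-.1967,.2503]);q=R.from_quat([.777,.63,0,0])
d=np.array([449-318.67,104-237.16]);ph=np.hypot(*d);a=ph/371.65
v=np.array([np.sin(a)*d[0]/ph,-np.sin(a)*d[1]/ph,-np.cos(a)])
wo=p+q.apply(T[:3,3]);wd=q.apply(T[:3,:3]@v)
t=r.camera('top')
print('blue',tri([(wo,wd),ray(t,(389.4,258.4)),ray(s,(260.4,246.4))]))
print([ (wo+wd*(z-wo[2])/wd[2]).round(4) for z in(.093,)], [ (o+d*(.093-o[2])/d[2]).round(4) for o,d in (ray(t,(389.4,258.4)),ray(s,(260.4,246.4)),ray(t,(498.2,279.2)),ray(s,(178,226.4)))])
s,p,q=st();o=ori()
print('to gauge');plan([([.50,.12,.33],o,8),([.574,.294,.27],o,6)])
"
```

```text
11.6 [ 0.4594 -0.1958  0.2393] axis z [-0.004  0.    -1.   ] y [ 0.979 -0.204 -0.004] F [0.  0.8 0.2] w 0.0006 0.0
[([218, 163, 35, 15, 327], array([234.9, 170. ]))]
blue (array([ 0.59085015, -0.11515856,  0.08918768]), [np.float64(0.0025996119434660452), np.float64(0.0028616560609222), np.float64(0.001281107468564997)])
[array([ 0.5922, -0.1156,  0.093 ])] [array([ 0.5878, -0.1152,  0.093 ]), array([ 0.5965, -0.1124,  0.093 ]), array([ 0.5468, -0.3209,  0.093 ]), array([ 0.5509, -0.3176,  0.093 ])]
to gauge
pos [[0.199, -0.017, -0.055], [0.198, -0.016, -0.055], [0.199, -0.016, -0.056], [0.199, -0.016, -0.055], [0.198, -0.016, -0.055], [0.199, -0.016, -0.055], [0.199, -0.016, -0.056], [0.198, -0.016, -0.055]] 
rot [[0.0001, -0.0, -0.0002], [0.0, -0.0, -0.0003], [0.0001, -0.0001, -0.0002], [0.0, 0.0, -0.0002], [0.0001, 0.0, -0.0003], [0.0, -0.0, -0.0002], [0.0001, -0.0, -0.0002], [0.0001, -0.0, -0.0002]]
pos [[0.154, 0.032, 0.05], [0.155, 0.031, 0.05], [0.154, 0.032, 0.05], [0.155, 0.032, 0.05], [0.154, 0.031, 0.05], [0.154, 0.032, 0.05]] 
rot [[-0.0, -0.0, -0.0], [-0.0, -0.0, -0.0], [-0.0, -0.0, -0.0], [-0.0, -0.0, -0.0], [-0.0, -0.0, -0.0], [-0.0, -0.0, -0.0]]
```

Three full strokes are done and the lever is up. Next is the gauge.

Request:
play_rows --claw '[0.5,0.5,0.5,0.5,0,0,0,0]' --delta_pos '[[0.199,-0.016,-0.055],[0.199,-0.016,-0.055],[0.199,-0.016,-0.055],[0.199,-0.016,-0.055],[0.199,-0.016,-0.055],[0.199,-0.016,-0.055],[0.199,-0.016,-0.055],[0.199,-0.016,-0.055]]' --delta_rot '[[0,0,0],[0,0,0],[0,0,0],[0,0,0],[0,0,0],[0,0,0],[0,0,0],[0,0,0]]'

```text
time: 12.55
ee_pos: [0.5005, 0.1222, 0.3287]
eef_rot: [0.776, 0.631, -0.0, -0.0]
ft_force: [1.0, 1.1, 0.5]
width: 0.0561
grip_force: 0.0
```

Request:
play_rows --claw '[0,0,0,0,0,0,0,0]' --delta_pos '[[0.154,0.032,0.05],[0.154,0.032,0.05],[0.154,0.032,0.05],[0.154,0.032,0.05],[0.154,0.032,0.05],[0.154,0.032,0.05],[0,0,0],[0,0,0]]' --delta_rot '[[0,0,0],[0,0,0],[0,0,0],[0,0,0],[0,0,0],[0,0,0],[0,0,0],[0,0,0]]'

```text
time: 13.35
ee_pos: [0.5758, 0.2937, 0.2674]
eef_rot: [0.776, 0.631, -0.001, 0.0]
ft_force: [0.3, -0.9, 0.1]
width: 0.087
grip_force: 0.0
```

```bash
cat >> h.py <<'E'
def wproj(x,p,q): # world point -> wrist pixel
    T=np.array(r.camera('wrist')['hand_eye']);c=T[:3,:3].T@(q.inv().apply(np.array(x)-p)-T[:3,3])
    v=c*[1,-1,-1];a=np.arctan2(np.hypot(v[0],v[1]),v[2]);u=v[:2]/np.hypot(v[0],v[1])*a*371.648
    return (u+[318.67,237.16]).round(1)
def wray(px,p,q,T):
    d=np.array(px)-[318.67,237.16];ph=np.hypot(*d);a=ph/371.648
    v=np.array([np.sin(a)*d[0]/ph,-np.sin(a)*d[1]/ph,-np.cos(a)])
    return p+q.apply(T[:3,3]),q.apply(T[:3,:3]@v)
E
python3 -c "
from h import *
import cv2
show()
s,p,q=st()
w=r.camera('wrist');cv2.imwrite('pics/w3.png',w['pixels'][...,::-1])
print(wproj([.574,.294,.172],p,q),wproj([.574,.294,.114],p,q))
plan([([.574,.294,.123],ori(),6)])
"
```

```text
13.35 [0.5758 0.2937 0.2674] axis z [-0.002 -0.002 -1.   ] y [ 0.979 -0.204 -0.001] F [ 0.3 -0.9  0.1] w 0.087 0.0
[315.7 240. ] [316.3 222.5]
pos [[0.001, -0.002, 0.122], [0.001, -0.002, 0.122], [0.001, -0.003, 0.122], [0.001, -0.002, 0.122], [0.001, -0.002, 0.122], [0.001, -0.002, 0.122]] 
rot [[0.0, -0.0, -0.0004], [0.0, -0.0, -0.0004], [0.0001, -0.0001, -0.0004], [-0.0, 0.0, -0.0004], [0.0, 0.0, -0.0004], [0.0, -0.0, -0.0004]]
```

View pics/w3.png

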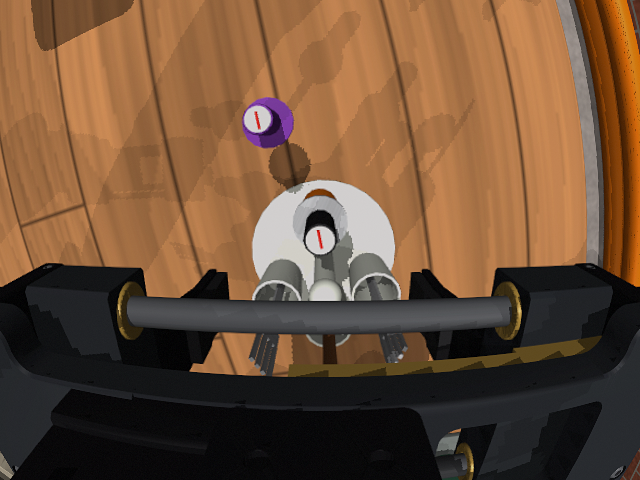

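The gauge top is at (320,240), predicted (316,240), so it lies about 3 mm further along tool y than first measured. That puts it under the present TCP x. The fork tops at (262,350) and (395,350) lie about 74 mm to the side, clear of the 37 mm body half-width. The purple one is at (262,120). Descending to grasp.

Request:
play_rows --claw '[0,0,0,0,0,0,0,0]' --delta_pos '[[0,0.001,0.12],[0,0.001,0.12],[0,0,0.12],[0,0,0.12],[0,0,0.12],[0,0,0.06],[0,0,0.06],[0,0,0]]' --delta_rot '[[0,0,0],[0,0,0],[0,0,0],[0,0,0],[0,0,0],[0,0,0],[0,0,0],[0,0,0]]'

```text
time: 14.3
ee_pos: [0.576, 0.2931, 0.1242]
eef_rot: [0.776, 0.631, -0.001, -0.0]
ft_force: [-0.2, 0.4, 0.3]
width: 0.0872
grip_force: 0.0
```

Request:
play_rows --claw '[1,1,1,1,1,1,1,1]' --delta_pos '[[0,0,0],[0,0,0],[0,0,0],[0,0,0],[0,0,0],[0,0,0],[0,0,0],[0,0,0]]' --delta_rot '[[0,0,0],[0,0,0],[0,0,0],[0,0,0],[0,0,0],[0,0,0],[0,0,0],[0,0,0]]' --squeeze 40

```text
time: 15.1
ee_pos: [0.5764, 0.2936, 0.125]
eef_rot: [0.776, 0.631, -0.0, -0.0]
ft_force: [1.3, 0.2, 0.0]
width: 0.0309
grip_force: 0.0
```

```bash
python3 -c "
from h import *
show()"
```

```text
15.1 [0.5764 0.2936 0.125 ] axis z [-0.  0. -1.] y [ 0.979 -0.204 -0.   ] F [1.3 0.2 0. ] w 0.0309 0.0
```

Request:
play_rows --claw '[1,1,1,1]' --delta_pos '[[0,0,0],[0,0,0],[0,0,0],[0,0,0]]' --delta_rot '[[0,0,0],[0,0,0],[0,0,0],[0,0,0]]'

```text
time: 15.5
ee_pos: [0.5765, 0.2935, 0.1251]
eef_rot: [0.776, 0.631, 0.0, -0.0]
ft_force: [0.5, -0.3, 0.0]
width: 0.0241
grip_force: 40.0
```

Gripped at 24 mm with 40 N and no side force, so it is well centred. The gauge's tip should be 95 mm beyond the TCP.

```bash
cat >> h.py <<'E'
t35=0.61
N=-np.sin(t35)*PX+np.cos(t35)*Z
E
python3 -c "
from h import *
P=np.array([.591,-.115,.0915]);pre=P+.145*N;print(pre)
s,p,q=st();o=ori();o2=ori(t35)
plan([(p+[0,0,.24],o,6),([.56,.12,.365],o,4),(pre+[0,0,.05],o2,6),(pre,o2,2)])
"
```

```text
[ 0.50959    -0.09849738  0.21034896]
pos [[0.0, 0.0, -0.2], [0.0, 0.0, -0.2], [0.0, 0.0, -0.2], [0.0, 0.0, -0.2], [0.0, 0.0, -0.2], [0.0, 0.0, -0.2], [-0.217, 0.023, 0.0], [-0.216, 0.023, 0.0]] 
rot [[0.0, -0.0, -0.0003], [0.0, -0.0, -0.0003], [0.0, -0.0, -0.0003], [0.0, -0.0, -0.0003], [0.0, -0.0, -0.0003], [0.0, -0.0, -0.0003], [0.0, -0.0, -0.0], [0.0, -0.0, -0.0]]
pos [[-0.217, 0.023, 0.0], [-0.217, 0.023, 0.0], [-0.187, -0.005, 0.087], [-0.186, -0.014, 0.086], [-0.187, -0.022, 0.085], [-0.187, -0.031, 0.082], [-0.187, -0.04, 0.078], [-0.186, -0.046, 0.073]] 
rot [[0.0, -0.0, -0.0], [0.0, -0.0, -0.0], [-0.0324, -0.0, -0.0], [-0.0323, -0.0, -0.0], [-0.0324, -0.0, -0.0], [-0.0323, -0.0, -0.0], [-0.0324, -0.0, -0.0001], [-0.0324, -0.0, 0.0]]
pos [[-0.0, -0.072, 0.103], [-0.0, -0.072, 0.102]] 
rot [[0.0, -0.0, 0.0], [0.0, -0.0, 0.0]]
```

Request:
play_rows --claw '[1,1,1,1,1,1,1,1]' --delta_pos '[[0,0,-0.1],[0,0,-0.2],[0,0,-0.2],[0,0,-0.2],[0,0,-0.25],[0,0,-0.25],[-0.217,0.023,0],[-0.217,0.023,0]]' --delta_rot '[[0,0,0],[0,0,0],[0,0,0],[0,0,0],[0,0,0],[0,0,0],[0,0,0],[0,0,0]]'

```text
time: 16.3
ee_pos: [0.5682, 0.2066, 0.3663]
eef_rot: [0.775, 0.632, 0.001, 0.001]
ft_force: [-0.2, -1.8, -1.5]
width: 0.0242
grip_force: 40.0
```

Request:
play_rows --claw '[1,1,1,1,1,1,1,1]' --delta_pos '[[-0.217,0.023,0],[-0.217,0.023,0],[-0.187,-0.005,0.087],[-0.187,-0.014,0.086],[-0.187,-0.022,0.085],[-0.187,-0.031,0.082],[-0.187,-0.04,0.078],[-0.187,-0.046,0.073]]' --delta_rot '[[0,0,0],[0,0,0],[-0.0324,0,0],[-0.0324,0,0],[-0.0324,0,0],[-0.0324,0,0],[-0.0324,0,0],[-0.0324,0,0]]'

```text
time: 17.1
ee_pos: [0.507, -0.0996, 0.2591]
eef_rot: [0.739, 0.602, 0.19, 0.235]
ft_force: [-20.4, -20.4, 20.5]
width: 0.024
grip_force: 40.0
```

Request:
play_rows --claw '[1,1,1,1]' --delta_pos '[[0,-0.072,0.103],[0,-0.072,0.103],[0,0,0],[0,0,0]]' --delta_rot '[[0,0,0],[0,0,0],[0,0,0],[0,0,0]]'

```text
time: 17.5
ee_pos: [0.5074, -0.0987, 0.2108]
eef_rot: [0.74, 0.601, 0.19, 0.233]
ft_force: [-0.4, -1.2, -0.7]
width: 0.0244
grip_force: 40.0
```

```bash
python3 -c "
from h import *
import cv2
show()
s,p,q=st();print(s['joint_positions'])
z=q.as_matrix()[:,2]
w=r.camera('wrist');sc=r.camera('scene');t=r.camera('top')
np.savez('v4.npz',p=p,q=q.as_quat())
f=lambda im,x,y,wd,h:cv2.resize(im['pixels'][y:y+h,x:x+wd],(400,300),interpolation=cv2.INTER_CUBIC)
cv2.imwrite('pics/w4.png',np.vstack([np.hstack([f(w,240,80,200,150),f(t,345,210,100,75)]),np.hstack([f(sc,220,180,100,75),f(sc,120,140,240,180)])])[...,::-1])
tip=p+.095*z;print('tip',tip,'wpx',wproj(tip,p,q),'pad wpx',wproj([.591,-.115,.0915],p,q),'yel',wproj([.549,-.319,.0915],p,q))
def pr(c,x):
    T=c['cam_to_world'];v=(T[:3,:3].T@(np.array(x)-T[:3,3]))*[1,-1,-1];v=c['camera_matrix']@v;return (v[:2]/v[2]).round(1)
print(pr(sc,tip),pr(t,tip))
"
```

```text
17.5 [ 0.5074 -0.0987  0.2108] axis z [ 0.561 -0.117 -0.819] y [ 0.802 -0.168  0.573] F [-0.4 -1.2 -0.7] w 0.0244 40.0
[-0.61098172 -0.44924262  0.52429011  2.30329172  0.59459459  0.70512573
 -0.62599116]
tip [ 0.56069355 -0.10985077  0.13294002] wpx [318.3 240.2] pad wpx [320.  223.1] yel [320.4 413.6]
[263.7 221.7] [389.9 272. ]
```

View pics/w4.png

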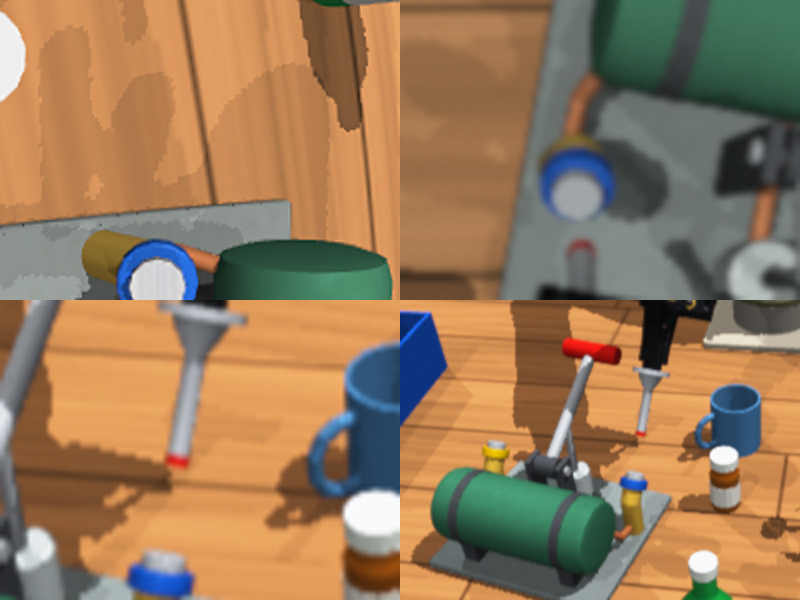

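The tip appears at scene (264,220.5) against predicted (263.7,221.7), and at top (390.3,271.5) against (389.9,272.0). The grasp model therefore holds. The blue pad is at top (389.3,258.8), scene (261,243.3) where the face is nearly edge-on, and wrist (318.5,223.5).

```bash
python3 -c "
from h import *
s,p,q=st();T=np.array(r.camera('wrist')['hand_eye']);sc=r.camera('scene');t=r.camera('top')
a=[wray((318.5,223.5),p,q,T),wray((449,104),np.array([.4572,-.1967,.2503]),R.from_quat([.777,.63,0,0]),T),ray(t,(389.3,258.8)),ray(sc,(261,243.3))]
x,e=tri(a);print('blue',x,e)
print([ (o+d*(.093-o[2])/d[2]).round(4) for o,d in a])
b=[ray(t,(498.2,279.2)),ray(sc,(177.6,225))];x2,e2=tri(b);print('yel',x2,e2,[ (o+d*(.093-o[2])/d[2]).round(4) for o,d in b], x-PY*.21)
z=-N
for P in (x,):
  P=P.copy();P[2]=.093
  tip=p+.095*q.as_matrix()[:,2]
  print('tip->pad tool axes mm',(1000*q.inv().apply(P-tip)).round(1))
"
```

```text
blue [ 0.58862599 -0.11421817  0.09510178] [np.float64(0.0010397167896549432), np.float64(0.002866901260266958), np.float64(0.001756280654828653), np.float64(0.0013186926564570632)]
[array([ 0.5894, -0.114 ,  0.093 ]), array([ 0.5919, -0.1158,  0.093 ]), array([ 0.587, -0.115,  0.093]), array([ 0.5862, -0.1137,  0.093 ])]
yel [ 0.54673778 -0.32036629  0.0936413 ] [np.float64(0.00023807523801523082), np.float64(0.0002380752380153011)] [array([ 0.5468, -0.3209,  0.093 ]), array([ 0.546 , -0.3206,  0.093 ])] [ 0.54690543 -0.32003215  0.09510178]
tip->pad tool axes mm [ 0.8 -0.5 49. ]
```

Both pads agree to about 1 mm, and the yellow found directly equals blue minus 210 mm along pump y. The tip is 49 mm from the blue pad and aligned. Pressing.

Request:
play_rows --claw '[1,1,1,1,1,1,1,1]' --delta_pos '[[0.002,-0.002,0.05],[0.002,0,0.05],[0,0,0.05],[0,0,0.05],[0,0,0.025],[0,0,0.015],[0,0,0.01],[0,0,0]]' --delta_rot '[[0,0,0],[0,0,0],[0,0,0],[0,0,0],[0,0,0],[0,0,0],[0,0,0],[0,0,0]]' --squeeze 50

```text
time: 18.75
ee_pos: [0.5352, -0.1036, 0.169]
eef_rot: [0.74, 0.602, 0.19, 0.233]
ft_force: [-2.8, -0.0, 1.1]
width: 0.0241
grip_force: 50.0
```

```bash
python3 -c "
from h import *
show()
s,p,q=st();print((1000*q.inv().apply(np.array([.588,-.1145,.093])-p-.095*q.as_matrix()[:,2])).round(1), q.inv().apply(s['ft_force']).round(1))"
```

```text
18.75 [ 0.5352 -0.1036  0.169 ] axis z [ 0.561 -0.117 -0.819] y [ 0.802 -0.168  0.573] F [-2.8 -0.   1.1] w 0.0241 50.0
[ 0.1  0.6 -1.8] [-0.6 -1.6 -2.5]
```

Request:
play_rows --claw '[1,1,1,1]' --delta_pos '[[0,0,0.01],[0,0,0.01],[0,0,0.005],[0,0,0]]' --delta_rot '[[0,0,0],[0,0,0],[0,0,0],[0,0,0]]'

```text
time: 19.15
ee_pos: [0.5382, -0.1041, 0.1655]
eef_rot: [0.74, 0.601, 0.19, 0.233]
ft_force: [-20.4, 2.9, 17.4]
width: 0.0242
grip_force: 50.0
```

```bash
python3 -c "
from h import *
s,p,q=st();print((1000*q.inv().apply(np.array([.588,-.1145,.093])-p-.095*q.as_matrix()[:,2])).round(1), q.inv().apply(s['ft_force']).round(1))"
```

```text
[-0.1  0.1 -6.4] [ -1.3  -6.8 -26.1]
```

Fully pressed: 6.4 mm of travel and 26 N at the stop. Holding.

Request:
play_rows --claw '[1,1,1,1,1,1]' --delta_pos '[[0,0,0],[0,0,0],[0,0,0],[0,0,0],[0,0,0],[0,0,0]]' --delta_rot '[[0,0,0],[0,0,0],[0,0,0],[0,0,0],[0,0,0],[0,0,0]]'

```text
time: 19.75
ee_pos: [0.5381, -0.1041, 0.1655]
eef_rot: [0.74, 0.601, 0.19, 0.233]
ft_force: [-18.3, 3.1, 16.7]
width: 0.0241
grip_force: 50.0
```

```bash
python3 -c "
from h import *
s,p,q=st();o=ori(t35)
print(q.inv().apply(s['ft_force']).round(1))
Y=np.array([.5468,-.3205,.093]);pre=Y+.135*N
a=p+.04*N;b=a+.12*Z+.05*PX;c=pre+.12*Z+.05*PX
plan([(a,o,4),(b,o,4),(c,o,6),(pre,o,4)])"
```

```text
[ -0.7  -5.6 -24.3]
pos [[-0.0, 0.0, -0.05], [-0.0, 0.0, -0.05], [-0.0, 0.0, -0.05], [-0.0, 0.0, -0.05], [-0.0, 0.137, -0.087], [-0.0, 0.137, -0.087], [-0.0, 0.138, -0.087], [-0.0, 0.137, -0.088]] 
rot [[0.0001, 0.0002, -0.0004], [0.0, 0.0003, -0.0005], [0.0001, 0.0002, -0.0004], [0.0001, 0.0002, -0.0004], [-0.0, 0.0, -0.0], [-0.0, 0.0, -0.0], [-0.0, 0.0, -0.0], [-0.0, 0.0, -0.0]]
pos [[-0.175, 0.001, -0.005], [-0.176, 0.0, -0.005], [-0.175, 0.001, -0.005], [-0.175, 0.0, -0.005], [-0.176, 0.001, -0.005], [-0.175, 0.0, -0.005], [-0.0, -0.137, 0.087], [-0.0, -0.137, 0.087]] 
rot [[-0.0, 0.0, -0.0], [-0.0, 0.0, -0.0], [-0.0, 0.0, -0.0], [-0.0, 0.0, -0.0], [-0.0, 0.0, -0.0], [-0.0, 0.0, -0.0], [-0.0, 0.0, -0.0], [-0.0, 0.0, -0.0]]
pos [[-0.0, -0.137, 0.088], [-0.0, -0.137, 0.087]] 
rot [[-0.0, 0.0, -0.0], [-0.0, 0.0, -0.0]]
```

Request:
play_rows --claw '[1,1,1,1,1,1,1,1]' --delta_pos '[[0,0,-0.05],[0,0,-0.05],[0,0,-0.05],[0,0,-0.055],[0,0.137,-0.087],[0,0.137,-0.087],[0,0.137,-0.087],[0,0.137,-0.087]]' --delta_rot '[[0,0,-0.0005],[0,0,-0.0005],[0,0,-0.0005],[0,0,0],[0,0,0],[0,0,0],[0,0,0],[0,0,0]]'

```text
time: 20.55
ee_pos: [0.5645, -0.1092, 0.3198]
eef_rot: [0.739, 0.603, 0.19, 0.234]
ft_force: [0.3, 0.5, -0.9]
width: 0.0241
grip_force: 50.0
```

Request:
play_rows --claw '[1,1,1,1,1,1,1]' --delta_pos '[[-0.175,0,-0.005],[-0.175,0,-0.005],[-0.175,0,-0.005],[-0.175,0,-0.005],[-0.175,0,-0.005],[-0.175,0,-0.005],[0,0,0]]' --delta_rot '[[0,0,0],[0,0,0],[0,0,0],[0,0,0],[0,0,0],[0,0,0],[0,0,0]]'

```text
time: 21.25
ee_pos: [0.5169, -0.3199, 0.3245]
eef_rot: [0.741, 0.6, 0.189, 0.235]
ft_force: [0.7, -0.0, -0.2]
width: 0.0243
grip_force: 50.0
```

Request:
play_rows --claw '[1,1,1,1,1,1]' --delta_pos '[[0,-0.137,0.087],[0,-0.137,0.087],[0,-0.137,0.087],[0,-0.137,0.087],[0,0,0],[0,0,0]]' --delta_rot '[[0,0,0],[0,0,0],[0,0,0],[0,0,0],[0,0,0],[0,0,0]]'

```text
time: 21.85
ee_pos: [0.4702, -0.3046, 0.205]
eef_rot: [0.739, 0.603, 0.189, 0.234]
ft_force: [0.8, -0.1, -1.1]
width: 0.0242
grip_force: 50.0
```

```bash
python3 -c "
from h import *
import cv2
show()
s,p,q=st();tip=p+.095*q.as_matrix()[:,2]
sc=r.camera('scene');t=r.camera('top');w=r.camera('wrist')
f=lambda im,x,y,wd,h:cv2.resize(im['pixels'][y:y+h,x:x+wd],(400,300),interpolation=cv2.INTER_CUBIC)
cv2.imwrite('pics/w5.png',np.vstack([np.hstack([f(w,240,80,200,150),f(t,450,230,100,75)]),np.hstack([f(sc,130,165,100,75),f(sc,120,140,240,180)])])[...,::-1])
def pr(c,x):
    T=c['cam_to_world'];v=(T[:3,:3].T@(np.array(x)-T[:3,3]))*[1,-1,-1];v=c['camera_matrix']@v;return (v[:2]/v[2]).round(1)
Y=np.array([.5468,-.3205,.093])
print(pr(sc,tip),pr(t,tip),wproj(Y,p,q),pr(sc,Y),pr(t,Y))
o=ori(t35)
print('angle err deg',np.degrees((q.inv()*o).as_rotvec()).round(2),'tip->pad',(1000*q.inv().apply(Y-tip)).round(1))"
```

```text
21.85 [ 0.4702 -0.3046  0.205 ] axis z [ 0.562 -0.118 -0.819] y [ 0.802 -0.163  0.574] F [ 0.8 -0.1 -1.1] w 0.0242 50.0
[180.1 207.3] [503.3 291.8] [318.1 226.9] [177.5 225.2] [498.  279.2]
angle err deg [ 0.1   0.2  -0.01] tip->pad [ 0.1 -0.3 41.7]
```

View pics/w5.png

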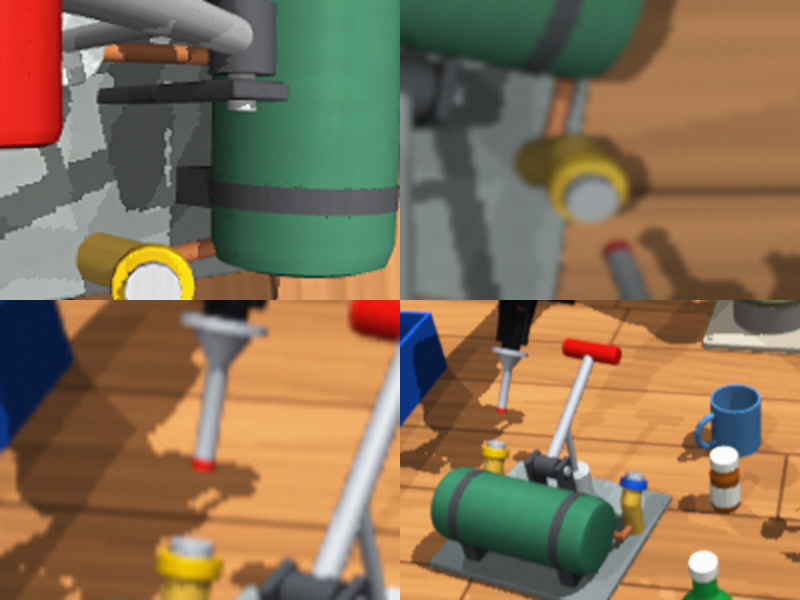

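The tip is at scene (180.8,206.2) and the pad at top (498.8,279.5), both within about 1 mm of prediction. The gauge is square to the face within 0.2°. Pressing yellow.

Request:
play_rows --claw '[1,1,1,1,1,1,1,1]' --delta_pos '[[0,-0.002,0.05],[0,0,0.05],[0,0,0.05],[0,0,0.04],[0,0,0.02],[0,0,0.015],[0,0,0.01],[0,0,0.01]]' --delta_rot '[[0,0,0],[0,0,0],[0,0,0],[0,0,0],[0,0,0],[0,0,0],[0,0,0],[0,0,0]]'

```text
time: 22.85
ee_pos: [0.4975, -0.3108, 0.1651]
eef_rot: [0.739, 0.603, 0.19, 0.234]
ft_force: [-40.7, 10.2, 49.4]
width: 0.0241
grip_force: 50.0
```

```bash
python3 -c "
from h import *
show()
s,p,q=st();print((1000*q.inv().apply(np.array([.5468,-.3205,.093])-p-.095*q.as_matrix()[:,2])).round(1), q.inv().apply(s['ft_force']).round(1))"
```

```text
22.85 [ 0.4975 -0.3108  0.1651] axis z [ 0.563 -0.117 -0.818] y [ 0.802 -0.163  0.575] F [-40.7  10.2  49.4] w 0.0241 50.0
[ 0.6 -0.3 -7.1] [  1.7  -5.9 -64.5]
```

Request:
play_rows --claw '[1,1,1,1,1,1,1]' --delta_pos '[[0,0,-0.007],[0,0,0],[0,0,0],[0,0,0],[0,0,0],[0,0,0],[0,0,0]]' --delta_rot '[[0,0,0],[0,0,0],[0,0,0],[0,0,0],[0,0,0],[0,0,0],[0,0,0]]'

```text
time: 23.55
ee_pos: [0.4965, -0.3104, 0.1656]
eef_rot: [0.739, 0.603, 0.19, 0.234]
ft_force: [-3.7, 1.5, 6.1]
width: 0.0244
grip_force: 50.0
```

```bash
python3 -c "
from h import *
s,p,q=st();o2=ori(t35);o=ori()
print((1000*q.inv().apply(np.array([.5468,-.3205,.093])-p-.095*q.as_matrix()[:,2])).round(1),q.inv().apply(s['ft_force']).round(1))
a=p+.04*N;b=a+.16*Z+.05*PX;c=np.array([.55,.08,.375])
S=Slerp([0,1],R.concatenate([q,o]))
plan([(a,q,4),(b,q,4),(c,o,10),([.5765,.2935,.365],o,6)])"
```

```text
[ 0.5  0.2 -6.1] [ 0.7  0.3 -7.2]
pos [[-0.0, 0.0, -0.05], [-0.0, 0.0, -0.05], [-0.001, 0.0, -0.05], [0.0, 0.0, -0.05], [-0.0, 0.166, -0.128], [-0.001, 0.166, -0.127], [0.0, 0.167, -0.128], [-0.0, 0.166, -0.128]] 
rot [[0.0, 0.0, 0.0], [0.0, 0.0, 0.0], [0.0, 0.0, 0.0], [0.0, 0.0, 0.0], [0.0, 0.0, 0.0], [0.0, 0.0, 0.0], [0.0, 0.0, 0.0], [0.0, 0.0, 0.0]]
pos [[0.197, -0.017, -0.022], [0.196, -0.018, -0.022], [0.197, -0.019, -0.02], [0.196, -0.02, -0.019], [0.197, -0.022, -0.017], [0.196, -0.022, -0.017], [0.197, -0.024, -0.014], [0.196, -0.024, -0.013]] 
rot [[0.0195, 0.0001, -0.0], [0.0195, 0.0001, -0.0001], [0.0195, 0.0001, -0.0], [0.0195, 0.0001, -0.0001], [0.0195, 0.0001, -0.0], [0.0195, 0.0001, -0.0001], [0.0195, 0.0001, -0.0], [0.0195, 0.0001, -0.0001]]
pos [[0.197, -0.025, -0.012], [0.197, -0.025, -0.01], [0.179, -0.014, 0.008], [0.178, -0.014, 0.009], [0.179, -0.013, 0.008], [0.179, -0.014, 0.009], [0.179, -0.014, 0.008], [0.178, -0.014, 0.008]] 
rot [[0.0195, 0.0002, -0.0], [0.0195, 0.0001, -0.0001], [-0.0, -0.0, 0.0], [-0.0, -0.0, 0.0], [-0.0, -0.0, 0.0], [-0.0, -0.0, 0.0], [-0.0, -0.0, 0.0], [-0.0, -0.0, 0.0]]
```

Yellow was pressed to its stop and held about 0.7 s at 7 N or more. Returning the gauge.

Request:
play_rows --claw '[1,1,1,1,1,1,1,1]' --delta_pos '[[0,0,-0.05],[0,0,-0.05],[0,0,-0.05],[0,0,-0.05],[0,0.166,-0.128],[0,0.166,-0.128],[0,0.166,-0.128],[0,0.166,-0.128]]' --delta_rot '[[0,0,0],[0,0,0],[0,0,0],[0,0,0],[0,0,0],[0,0,0],[0,0,0],[0,0,0]]'

```text
time: 24.35
ee_pos: [0.5225, -0.3149, 0.3589]
eef_rot: [0.739, 0.603, 0.189, 0.233]
ft_force: [0.0, -0.9, -0.7]
width: 0.0245
grip_force: 50.0
```

Request:
play_rows --claw '[1,1,1,1,1,1,1,1]' --delta_pos '[[0.197,-0.017,-0.022],[0.197,-0.018,-0.022],[0.197,-0.019,-0.02],[0.197,-0.02,-0.019],[0.197,-0.022,-0.017],[0.197,-0.022,-0.017],[0.197,-0.024,-0.014],[0.197,-0.024,-0.013]]' --delta_rot '[[0.0195,0,0],[0.0195,0,0],[0.0195,0,0],[0.0195,0,0],[0.0195,0,0],[0.0195,0,0],[0.0195,0,0],[0.0195,0,0]]'

```text
time: 25.15
ee_pos: [0.5444, 0.0042, 0.3705]
eef_rot: [0.773, 0.631, 0.036, 0.047]
ft_force: [0.9, -0.6, -0.8]
width: 0.0243
grip_force: 50.0
```

Request:
play_rows --claw '[1,1,1,1,1,1,1,1]' --delta_pos '[[0.197,-0.025,-0.012],[0.197,-0.025,-0.01],[0.179,-0.014,0.008],[0.179,-0.014,0.008],[0.179,-0.014,0.008],[0.179,-0.014,0.008],[0.179,-0.014,0.008],[0.179,-0.014,0.008]]' --delta_rot '[[0.0195,0,0],[0.0195,0,0],[0,0,0],[0,0,0],[0,0,0],[0,0,0],[0,0,0],[0,0,0]]'

```text
time: 25.95
ee_pos: [0.5767, 0.2971, 0.363]
eef_rot: [0.775, 0.632, -0.002, -0.0]
ft_force: [-0.4, -0.1, -0.2]
width: 0.0241
grip_force: 50.0
```

Request:
play_rows --claw '[1,1,1]' --delta_pos '[[0,0,0],[0,0,0],[0,0,0]]' --delta_rot '[[0,0,0],[0,0,0],[0,0,0]]'

```text
time: 26.25
ee_pos: [0.5771, 0.2944, 0.3636]
eef_rot: [0.775, 0.632, -0.002, 0.0]
ft_force: [0.1, 0.7, -0.4]
width: 0.0242
grip_force: 50.0
```

```bash
python3 -c "
from h import *
import cv2
show()
s,p,q=st();tip=p+.095*q.as_matrix()[:,2]
sc=r.camera('scene');t=r.camera('top');w=r.camera('wrist')
f=lambda im,x,y,wd,h:cv2.resize(im['pixels'][y:y+h,x:x+wd],(400,300),interpolation=cv2.INTER_CUBIC)
cv2.imwrite('pics/w6.png',np.vstack([np.hstack([f(w,220,90,200,150),f(t,120,220,120,90)]),np.hstack([f(sc,400,180,120,90),f(sc,120,140,240,180)])])[...,::-1])
def pr(c,x):
    T=c['cam_to_world'];v=(T[:3,:3].T@(np.array(x)-T[:3,3]))*[1,-1,-1];v=c['camera_matrix']@v;return (v[:2]/v[2]).round(1)
Y=[.5765,.2935,.110]
print(pr(sc,tip),pr(t,tip),wproj(Y,p,q),pr(sc,Y),pr(t,Y))
o=ori()
plan([([.5765,.2935,.218],o,4),([.5765,.2935,.127],o,8)])"
```

```text
26.25 [0.5771 0.2944 0.3636] axis z [-0.002 -0.003 -1.   ] y [ 0.979 -0.202 -0.002] F [ 0.1  0.7 -0.4] w 0.0242 50.0
[469.6 184. ] [134.5 260.5] [318.3 203.9] [454.8 249.6] [172.1 265.4]
pos [[-0.001, -0.0, 0.183], [-0.001, -0.0, 0.182], [-0.001, -0.0, 0.183], [-0.002, -0.0, 0.183], [0.0, -0.0, 0.057], [0.0, -0.0, 0.057], [0.0, -0.0, 0.056], [0.0, -0.0, 0.057]] 
rot [[-0.0001, 0.0002, -0.0003], [-0.0001, 0.0001, -0.0002], [-0.0002, 0.0002, -0.0003], [-0.0001, 0.0002, -0.0002], [0.0, -0.0, -0.0], [0.0, -0.0, -0.0], [0.0, -0.0, -0.0], [0.0, -0.0, -0.0]]
pos [[0.0, -0.0, 0.057], [0.0, -0.0, 0.057], [0.0, -0.0, 0.057], [0.0, -0.0, 0.057]] 
rot [[0.0, -0.0, -0.0], [0.0, -0.0, -0.0], [0.0, -0.0, -0.0], [0.0, -0.0, -0.0]]
```

View pics/w6.png

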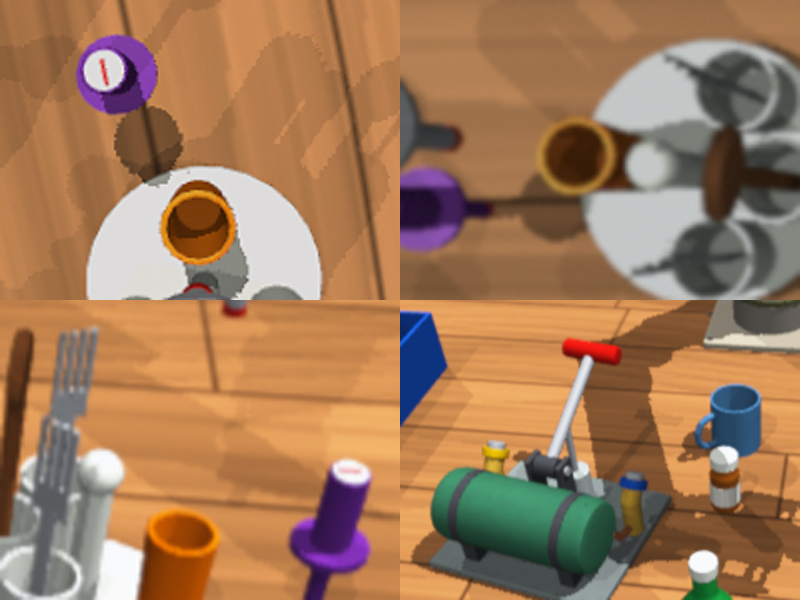

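The cup mouth is at wrist (319,203.5) against predicted (318.3,203.9), and at scene (454.9,249.9) against (454.8,249.6). It has not moved and is free. Lowering.

Request:
play_rows --claw '[1,1,1,1,1,1]' --delta_pos '[[-0.001,0,0.18],[-0.001,0,0.18],[-0.001,0,0.18],[-0.001,0,0.18],[0,0,0],[0,0,0]]' --delta_rot '[[-0.0002,0.0003,0],[-0.0002,0.0003,0],[-0.0001,0.0002,0],[-0.0001,0.0002,0],[0,0,0],[0,0,0]]'

```text
time: 27.05
ee_pos: [0.5766, 0.2943, 0.2208]
eef_rot: [0.775, 0.632, 0.0, -0.0]
ft_force: [-0.6, 0.2, -0.4]
width: 0.0242
grip_force: 50.0
```

```bash
python3 -c "
from h import *
show();plan([([.5765,.2935,.14],ori(),1)])"
```

```text
27.05 [0.5766 0.2943 0.2208] axis z [ 0.     0.001 -1.   ] y [ 0.98  -0.201  0.   ] F [-0.6  0.2 -0.4] w 0.0242 50.0
pos [[-0.005, 0.0, 0.404]] 
rot [[0.0, -0.0002, -0.0007]]
```

Request:
play_rows --claw '[1,1,1,1,1,1,1,1]' --delta_pos '[[-0.004,0,0.05],[0,0,0.06],[0,0,0.06],[0,0,0.06],[0,0,0.06],[0,0,0.06],[0,0,0.06],[0,0,0.03]]' --delta_rot '[[0,0,0],[0,0,0],[0,0,0],[0,0,0],[0,0,0],[0,0,0],[0,0,0],[0,0,0]]'

```text
time: 27.85
ee_pos: [0.5757, 0.2936, 0.13]
eef_rot: [0.775, 0.632, -0.001, -0.0]
ft_force: [0.3, -0.2, -0.2]
width: 0.0244
grip_force: 50.0
```

Request:
play_rows --claw '[1,1,1]' --delta_pos '[[0,0,0.02],[0,0,0.005],[0,0,0]]' --delta_rot '[[0,0,0],[0,0,0],[0,0,0]]'

```text
time: 28.15
ee_pos: [0.5765, 0.2939, 0.127]
eef_rot: [0.775, 0.632, 0.0, -0.0]
ft_force: [-0.5, 0.8, -0.6]
width: 0.0242
grip_force: 50.0
```

Request:
play_rows --claw '[1,1,1]' --delta_pos '[[0,0,0.006],[0,0,0.004],[0,0,0]]' --delta_rot '[[0,0,0],[0,0,0],[0,0,0]]'

```text
time: 28.45
ee_pos: [0.5764, 0.2939, 0.125]
eef_rot: [0.775, 0.632, 0.0, -0.0]
ft_force: [0.6, 0.7, -0.8]
width: 0.0242
grip_force: 50.0
```

Request:
play_rows --claw '[1,1,1]' --delta_pos '[[0,0,0.004],[0,0,0.002],[0,0,0]]' --delta_rot '[[0,0,0],[0,0,0],[0,0,0]]'

```text
time: 28.75
ee_pos: [0.5766, 0.294, 0.1249]
eef_rot: [0.775, 0.632, 0.001, -0.0]
ft_force: [-3.8, -0.9, 8.3]
width: 0.0244
grip_force: 50.0
```

Contact at 0.125 with 8 N, so the collar is seated. Letting go and checking.

Request:
play_rows --claw '[0.6,0.4,0,0,0,0,0,0]' --delta_pos '[[0,0,-0.005],[0,0,0],[0,0,0],[0,0,0],[0,0,0],[0,0,0],[0,0,0],[0,0,0]]' --delta_rot '[[0,0,0],[0,0,0],[0,0,0],[0,0,0],[0,0,0],[0,0,0],[0,0,0],[0,0,0]]'

```text
time: 29.55
ee_pos: [0.5763, 0.2938, 0.1245]
eef_rot: [0.775, 0.632, 0.0, -0.0]
ft_force: [0.6, -0.9, -0.1]
width: 0.0801
grip_force: 0.0
```

Request:
play_rows --claw '[0,0,0,0,0,0,0,0]' --delta_pos '[[0,0,0],[0,0,-0.05],[0,0,-0.1],[0,0,-0.15],[0,0,-0.2],[0,0,-0.2],[0,0,-0.2],[0,0,-0.1]]' --delta_rot '[[0,0,0],[0,0,0],[0,0,0],[0,0,0],[0,0,0],[0,0,0],[0,0,0],[0,0,0]]'

```text
time: 30.35
ee_pos: [0.577, 0.2937, 0.3296]
eef_rot: [0.775, 0.632, 0.003, 0.0]
ft_force: [-0.1, -0.2, -0.2]
width: 0.0868
grip_force: 0.0
```

Request:
play_rows --claw '[0,0,0,0]' --delta_pos '[[0,0,0],[0,0,0],[0,0,0],[0,0,0]]' --delta_rot '[[0,0,0],[0,0,0],[0,0,0],[0,0,0]]'

```text
time: 30.75
ee_pos: [0.5758, 0.2936, 0.3233]
eef_rot: [0.775, 0.632, -0.001, -0.0]
ft_force: [0.6, 0.3, -0.9]
width: 0.0872
grip_force: 0.0
```

```bash
python3 -c "
from h import *
import cv2
show()
sc=r.camera('scene');w=r.camera('wrist')
cv2.imwrite('pics/end.png',np.hstack([cv2.resize(sc['pixels'],(480,360)),cv2.resize(sc['pixels'][180:300,400:507],(320,360))])[...,::-1])
"
```

```text
30.75 [0.5758 0.2936 0.3233] axis z [-0.002 -0.001 -1.   ] y [ 0.98  -0.201 -0.001] F [ 0.6  0.3 -0.9] w 0.0872 0.0
```

View pics/end.png

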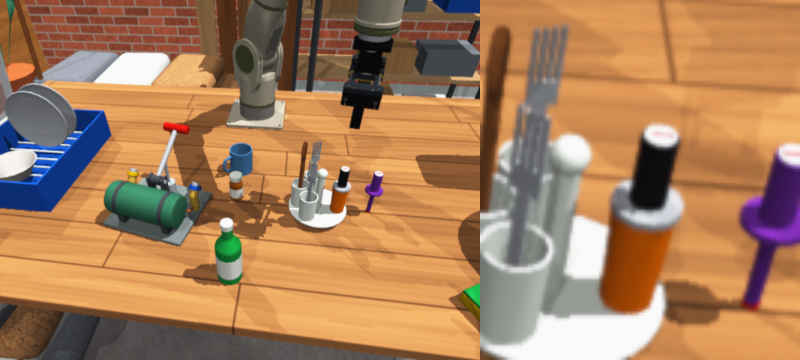

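The gauge stands upright in the orange cup with its collar seated (crop (645,205)). The lever is up, the mug, jar and soap bottle are where they started, and the hand is clear.

```bash
python3 -c "
from bench import r
print(r.close_job())"
```

```text
the job is handed in; nothing more can be done
None
```

The job is handed in at about 31 s of the 72 s allowed: three full lever strokes, blue then yellow pad pressed to the stop and held 0.6–0.7 s each, and the gauge back upright in the orange cup, with mug, soap and jar untouched.

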